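# Seal the storage jar by pressing its stopper lid in square

### The job

Close the glass storage jar for putting away: pick its wooden lid up off the worktop by the knob, set it level in the jar's mouth and let it go, then drive it down fully home by pressing on its rim with closed fingertips, a few millimetres at a time on alternating sides, so that the tight rubber seal swallows it level and it never cocks. The glass is thin: never bear down on the jar with more than about 30 N (the lid is too tight to go in that way from its middle), do not shove or tip the jar, and leave the tin, the clothes peg and the teaspoon beside the work alone.

Things in the scene. Friction and masses are not known exactly. Their poses are not given: they have to be found in the camera images.
- jar: Clear glass storage jar, a plain upright cylinder, 107 mm outside diameter, 115 mm tall, wall 5 mm, 0.75 kg, loose, standing on the cork trivet. Origin: centre of its underside; z up along its axis. Its thin glass stands about 33 N from above, the weight of jar and lid not counted.
- jar_mouth (a point): Centre of the jar's mouth, in the plane of its glass rim, 115 mm above the jar's origin; z up.
- jar_seal (a point): Centre of the black rubber lip seal that lines the mouth, 5 mm below the rim, free inner diameter 89 mm. It grips the lid's plug by friction; how hard varies. Pressed over its middle the lid needs 15 N at first, 35 to 45 N near the end; pressed near its rim about half: the pressed side sinks, the far side rises a fifth as much. The lid stays where it is left and does not spring back.
- lid: Stopper lid of pale wood, about 0.16 kg, loose; at first it lies on the worktop on its plug, knob up. Origin: centre of the plug's underside; z up. From the bottom: plug, 16 mm deep, tapering from 91.4 to 88 mm diameter at its foot; flange, 107 mm diameter, 9 mm thick, flat on top, 25 mm above the origin. Press the flange about 42 mm from the axis, between knob and edge.
- lid_knob (a point): Middle of the lid's round knob, 38 mm above the lid's origin; the knob is 24 mm in diameter and stands from 25 to 51 mm above the origin.
- lid_seat (a point): Centre of the underside of the flange, 16 mm above the lid's origin. Its height over jar_mouth is how far the lid has yet to go: about 10 mm when it is set in the mouth and rests on the seal, 0 when home, with the flange on the glass rim all round.
- trivet: Round cork trivet, 148 mm diameter, 9 mm thick, fixed on the worktop; origin at the centre of its underside. The jar stands on it.
- tin: Round food tin, 75 mm diameter, 58 mm tall, standing to the left of the lid. Bystander.
- peg: Wooden clothes peg, 72 mm long, lying between the lid and the tin. Bystander.
- teaspoon: Steel teaspoon, 132 mm long, lying to the right of the jar. Bystander.
Not all that is in view belongs to the job. There is more than one size of the lid; the job needs the larger.

How it is judged:
On the way:
1. the lid is set in the jar's mouth, level, and let go (z of lid_seat in the frame of jar_mouth below 0.0135 m and horizontal distance between lid_seat and jar_mouth below 0.005 m and angle between the z axis of lid and the z axis of jar, either way round below 0.06 rad and contact force between the fingers and lid below 0.2 N), for 0.2 s.
At the end, for the whole second after the job is handed in: The lid is home: its flange within 1.5 mm of the glass rim at the centre, within 0.02 rad of square to the jar and within 4 mm of its axis, at rest, with the jar standing upright on the trivet (z of lid_seat in the frame of jar_mouth below 0.0015 m and horizontal distance between lid_seat and jar_mouth below 0.004 m and angle between the z axis of lid and the z axis of jar, either way round below 0.02 rad and linear speed of lid below 0.01 m/s and angle between jar's own z axis and vertical below 0.03 rad and horizontal distance between jar and trivet below 0.035 m and z of jar in the frame of trivet below 0.012 m); the robot touches nothing.
It fails at once if the lid cocks in the mouth: more than 0.07 rad out of square with the jar after it has entered the seal (z of lid_seat in the frame of jar_mouth below 0.009 m and horizontal distance between lid_seat and jar_mouth below 0.01 m and angle between the z axis of lid and the z axis of jar, either way round above 0.07 rad).
It fails at once if the jar is borne on so hard that it presses on the trivet with over 46 N (36 N besides the weight of jar and lid) (contact force between jar and trivet above 46 N).
It fails at once if the jar is shoved more than 20 mm or tipped by more than 0.1 rad (distance of jar from where it was at the start of the episode above 0.02 m or angle between jar's own z axis and vertical above 0.1 rad).
It fails at once if the tin, the peg or the teaspoon is moved more than 30 mm (distance of any of tin, peg, teaspoon from where it was at the start of the episode above 0.03 m).
It also fails if it takes over 72 s, if anything falls off the work surface, if the arm or the gripper's body presses on something with over 40 N, if the wrist force passes 120 N, or if a joint passes its speed limit or range.

### The arm

A 7-joint arm with a two-finger parallel gripper is mounted at the origin on a cart in front of the work surface, level with it; the furniture and walls round the work are solid. World frame = base frame: x ahead of the robot, y to its left, z up, the work surface at z = 0. Lengths are in m, angles in rad, forces in N, time in s.
With the tool pointing down it reaches from about 0.4 to 0.9 m from the base axis. Payload 5.5 kg.
Tool frame: the origin (TCP) lies on the centre line of the jaws, within the pads' length; the fingertips stand 11 mm ahead of it and the grasp point (between the pads) lies 8 mm behind it; z points along the fingers, y is the line along which they close (so a half turn about z gives the same grasp; the last joint's range is limited). The gripper opens to 85 mm and grips with 20 to 120 N. Pads are 22 mm wide; open, the fingers measure 114 mm over their backs; the gripper's body (76 mm by 85 mm) begins 54 mm behind the grasp point. The pads swing forward as they close: fully open they stand 13 mm farther back than shut.
Start: joints at [-0.935, 0.501, -0.427, 1.55, 0.221, 1.138, -0.21], TCP at [0.237, 0.605, 0.242] pointing down, gripper open.
Joint ranges: [-2.88, 2.88], [-0.31, 2.03], [-1.54, 1.56], [0.2, 2.42], [-1.41, 4.55], [0.19, 2.02], [-2.57, 2.57]. Speed limits (rad/s): [2.57, 2.57, 3.14, 3.14, 3.14, 3.14, 3.14].

### API

Orientations are given as a unit quaternion [x, y, z, w].
In Python, from workcell import manip, imaging gives the robot as it stands.
- The arm moves only by the tool servo_tool, never from a script. Its argument "series" is text: rows parted by semicolons, each of 7 numbers parted by spaces: the shift along the tool's x, y, z in m, then the turn, a rotation vector about the tool's x, y, z in degrees, then the opening, from 0 (shut) to 1 (fully open). In form: dx dy dz rx ry rz fingers; .... A call has 1 to 10 rows; each row shifts and turns the commanded pose from where the row before left it, along the tool's axes as they then stand; what a row does not reach is not made up. A row lasts 1/10 s, in which the tool goes at most 50 mm and 8.59 degrees, less where a joint would pass 70% of its speed; a pose out of reach is approached as far as the arm can. A call with a gripper value outside its range is refused whole. The fingers move at their own pace and stop on an object; "newtons" is the grip in N (left out, the last holds). Time passes only in rows, so rows that do not move let the fingers close. It gives the time, the measured TCP pose, the force, the opening and the grip force at its end, in the units of the state.
- manip.get_state(): the state, without advancing time (a new reading comes with each control period).
- imaging.grab_frame(name): name is "side" or "top" or "wrist"; returns a dict with "image" (400x640x3 uint8, red, green, blue), "range_z" (400x640 float32, m along the optical axis (not along the pixel's ray), 0 where there is no reading), "fx", "fy", "cx", "cy" (pixels), "view" (4x4, takes a point from world to camera coordinates). Camera axes: x right, y down, z forward; pixel columns grow to the right and rows downward; lengths in m; the calibration is good to about 2 mm. The wrist camera is an equidistant fisheye: a pixel r from the principal point sees the ray r / f radians off the axis. A picture is of the moment at which its call begins.
- manip.close_job(): hands the job in; it is judged then, once.
The state is a dict: "t": time; "joints": joint angles; "qd": joint speeds; "joint_torque": joint torques, N m; "tool_pos": TCP position; "tcp_rot": TCP orientation; "wrist_force": force on the tool from outside, world axes, zero at the start; "moment": the same for the moment, N m; "finger_gap": finger opening in m; "gripper_force": force on a finger pad.
Only numpy, scipy, OpenCV 4.12 (cv2) and the standard library are available. Lean on these libraries where they do the work, as an engineer would, in place of code of your own. Each camera call takes 0.05 s, during which the arm holds its last target. There are 200 camera calls.

## Working session

There is one attempt and no reset: what is moved stays moved. The work goes in short steps, Python scripts to look and compute and a tool call to move; the robot and the scene stay as the last step left them, time stands still between calls to the robot, and variables do not carry over. Pictures are saved under pics/ and viewed, at most 10 in all, crops included, and the job is handed in when it is done.

Besides the shell and the picture viewer there is one more tool, called as name(argument=value, ...) on one line, values as JSON. servo_tool: Moves the arm, as the interface text tells. Its arguments: {"type":"object","properties":{"series":{"type":"string"},"newtons":{"type":"number"}},"required":["series"]}

```bash
mkdir -p pics; cat > h.py <<'E'
import numpy as np, cv2
from workcell import manip, imaging
from scipy.spatial.transform import Rotation as R
def grab(n,save=None):
    f=imaging.grab_frame(n)
    if save: cv2.imwrite(f'pics/{save}.png',f['image'][:,:,::-1]); np.savez(f'pics/{save}.npz',**f)
    return f
def cloud(f):
    z=np.array(f['range_z'],float); v,u=np.mgrid[:z.shape[0],:z.shape[1]]
    c=np.stack([(u-f['cx'])/f['fx']*z,(v-f['cy'])/f['fy']*z,z,np.ones_like(z)],-1)
    p=c@np.linalg.inv(f['view']).T
    p=p[...,:3]; p[z==0]=np.nan
    return p
E
python3 - <<'E'
from h import *
s=manip.get_state(); print(s)
for n in('side','top'):
    f=grab(n,n+'0'); print(n,f['fx'],f['cx'],f['cy'],np.round(np.linalg.inv(f['view']),3))
E
```

```text
{'t': 0.0, 'joints': array([-0.93476758,  0.50187852, -0.4267691 ,  1.55145545,  0.22079317,
        1.13832023, -0.2103194 ]), 'qd': array([-0.00064418, -0.00032018, -0.00035893, -0.00013551,  0.0013395 ,
       -0.00114305,  0.00068502]), 'joint_torque': array([ 1.29487122e-03, -5.69535220e+01, -5.81610471e+00, -2.80930638e+01,
        1.05809339e-02,  1.20222196e-02,  1.13680440e-05]), 'tool_pos': array([0.23656669, 0.60468566, 0.24123589]), 'tcp_rot': array([ 1.85329475e-01,  9.82675928e-01, -9.79566790e-04, -2.17821540e-04]), 'wrist_force': array([ 0.9762624 ,  0.61199743, -0.23044661]), 'moment': array([-0.01722247, -0.03192269,  0.0462965 ]), 'gripper_force': 0.0, 'finger_gap': 0.08529800509678773}
side 370.5195912156221 322.30720238755833 201.39077601515586 [[ 0.952 -0.174  0.252  0.263]
 [-0.306 -0.52   0.797 -0.847]
 [-0.008 -0.836 -0.548  0.604]
 [ 0.     0.     0.     1.   ]]
top 396.69828759702693 314.4064497836128 197.26190280569685 [[ 0.106 -0.973  0.207  0.286]
 [-0.994 -0.103  0.028 -0.148]
 [-0.006 -0.209 -0.978  1.115]
 [ 0.     0.     0.     1.   ]]
```

```bash
python3 -c "
import cv2,numpy as np
cv2.imwrite('pics/both0.png',cv2.resize(np.vstack([cv2.imread('pics/side0.png'),cv2.imread('pics/top0.png')]),(480,600)))"
```

```text
(no output)
```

View pics/top0.png

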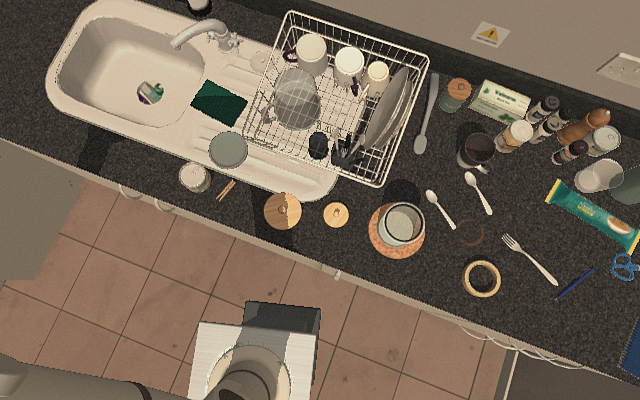

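View pics/side0.png

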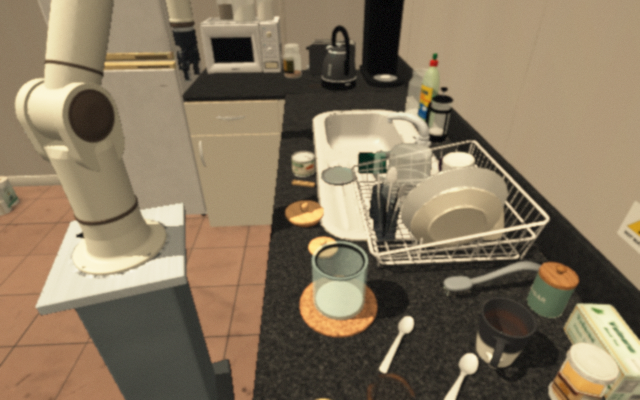

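The top view shows the larger lid near (283,211), the small lid at (336,214), the jar at (402,224) on the trivet (397,230), the tin at (194,177) and the peg at (226,189). The side view agrees.

```bash
python3 - <<'E'
from h import *
fs={}
for n in('top','side'):
    f=dict(np.load(f'pics/{n}0.npz')); p=cloud(f); fs[n]=(f,p)
    ok=~np.isnan(p[...,0])
    x,y,z=p[...,0],p[...,1],p[...,2]
    near=ok&(x>.2)&(x<.9)&(y>-.5)&(y<.4)
    if n=='top':
        for u,v in [(283,211),(272,211),(336,214),(402,224),(397,230),(380,235),(402,204),(194,177),(226,189),(445,215)]:
            print(u,v,np.round(p[v,u],4))
# refine lid by fitting flange height band
f,p=fs['top']; c0=p[211,283]
for n in fs:
    f,p=fs[n]; d=np.hypot(p[...,0]-c0[0],p[...,1]-c0[1])
    m=(d<.08)&(abs(p[...,2]-.025)<.006); q=p[m]
    (cx,cy),r=cv2.minEnclosingCircle(q[:,:2].astype(np.float32)); print(n,'flange',cx,cy,r,np.median(q[:,2]),len(q))
    k=p[(d<.04)&(p[...,2]>.04)&(p[...,2]<.07)]; print(' knob',np.nanmedian(k,0),len(k), k.min(0),k.max(0))
    j0=fs['top'][1][230,397]; d=np.hypot(p[...,0]-j0[0],p[...,1]-j0[1])
    m=(d<.12)&(p[...,2]>.105)&(p[...,2]<.14); q=p[m]; print(n,'rim pts',len(q), q.min(0) if len(q) else '', q.max(0) if len(q) else '')
    if len(q)>5: print(cv2.minEnclosingCircle(q[:,:2].astype(np.float32)))
    m=(d<.12)&(p[...,2]>.005)&(p[...,2]<.013); q=p[m]; print('trivet',cv2.minEnclosingCircle(q[:,:2].astype(np.float32)),len(q))
im=cv2.imread('pics/top0.png')[185:265,250:450]; im2=cv2.imread('pics/side0.png')[190:340,260:400]
a=cv2.resize(im,(800,320),interpolation=cv2.INTER_CUBIC); b=cv2.resize(im2,None,fx=1.8,fy=1.8,interpolation=cv2.INTER_CUBIC)
o=np.zeros((600,800,3),np.uint8);o[:320]=a;o[320:320+b.shape[0],:b.shape[1]]=b
cv2.imwrite('pics/crop.png',o)
E
```

```text
283 211 [ 0.4654 -0.0363  0.0461]
272 211 [ 0.4664 -0.003   0.0207]
336 214 [ 0.4752 -0.1818  0.0294]
402 224 [ 0.4691 -0.3682  0.0139]
397 230 [ 0.451  -0.3556  0.013 ]
380 235 [ 0.428  -0.305   0.0436]
402 204 [ 0.503  -0.344   0.1193]
194 177 [0.5335 0.2204 0.0519]
226 189 [0.5185 0.1386 0.0064]
445 215 [ 0.5083 -0.4881  0.0087]
top flange 0.4710821509361267 -0.032132603228092194 0.053426340222358704 0.021167021026961885 858
 knob [ 0.47043557 -0.03124317  0.04574303] 55 [ 0.45938442 -0.0411278   0.04092042] [ 0.48219085 -0.02098614  0.05301382]
top rim pts 508 [ 0.40233454 -0.4024253   0.10500786] [ 0.50862749 -0.29684678  0.12887434]
((0.4555582106113434, -0.34957364201545715), 0.05363274738192558)
trivet ((0.4693222939968109, -0.34126245975494385), 0.10041068494319916) 951
side flange 0.4687187969684601 -0.031961839646101 0.05454277619719505 0.022818499818982874 626
 knob [ 0.46716766 -0.03681913  0.04651149] 45 [ 0.4576215  -0.04367889  0.04015462] [ 0.47927076 -0.02618213  0.05084401]
side rim pts 1113 [ 0.40069209 -0.40434251  0.1050079 ] [ 0.507517   -0.29629402  0.1265822 ]
((0.4538695216178894, -0.35001009702682495), 0.05554850026965141)
trivet ((0.45155301690101624, -0.35520410537719727), 0.08019091188907623) 1745
```

View pics/crop.png

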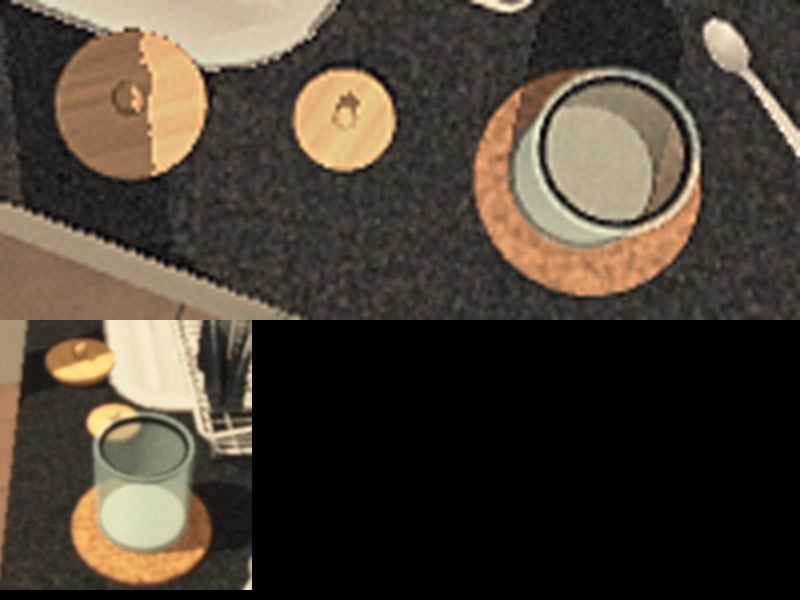

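The crop shows the lid and knob at about top-view (282,210), the small lid at (336,215) and the jar rim at about (405,222), all clear of each other. Next I check heights along the path and begin the approach.

```bash
python3 - <<'E'
from h import *
p=np.vstack([cloud(dict(np.load(f'pics/{n}0.npz'))).reshape(-1,3) for n in('top','side')])
p=p[~np.isnan(p[:,0])]
print('rows x, cols y .6..-.45')
for x in np.arange(.36,.7,.04):
    print(round(x,2),[ (lambda q: int(1000*np.percentile(q,99)) if len(q) else -1)(p[(abs(p[:,0]-x)<.02)&(abs(p[:,1]-y)<.025)][:,2]) for y in np.arange(.6,-.46,-.05)])
E
```

```text
rows x, cols y .6..-.45
0.36 [-890, -887, -889, -889, -893, -888, -891, -891, -890, -888, -891, -891, -3, 1, 2, 2, 3, 2, 2, 10, 8, 3]
0.4 [-891, -892, -889, -891, -891, -889, -889, -889, -891, -5, 2, 2, 3, 21, 3, 3, 3, 3, 124, 125, 124, 3]
0.44 [-891, -889, -890, -891, -727, -889, -6, 2, 3, 2, 3, 3, 24, 40, 23, 16, 16, 3, 125, 18, 124, 10]
0.48 [-889, -892, -132, -2, 1, 2, 3, 41, 14, 12, 3, 3, 45, 50, 23, 18, 33, 3, 124, 123, 125, 9]
0.52 [-6, 0, 2, 3, 3, 3, 3, 59, 58, 12, 11, 4, 24, 25, 5, 15, 15, 2, 11, 125, 11, 10]
0.56 [3, 3, 3, 4, 3, 3, 2, 59, 59, 12, 9, 5, 6, 4, 4, 4, 61, 61, 64, 3, 2, 8]
0.6 [3, 3, 3, 3, 3, 3, 5, 6, 13, 13, 13, 3, 3, 60, 61, 112, 187, 149, 72, 3, 3, 2]
0.64 [3, 3, 4, 5, 5, 5, 5, 5, 14, 10, 60, 61, 60, 60, 108, 181, 172, 200, 157, 3, 3, 3]
0.68 [5, 6, 5, 5, 4, 3, 3, 3, 14, 12, 67, 24, 21, 18, 109, 184, 156, 211, 232, 90, 35, 2]
```

servo_tool(series="0 0 0 0 0 8.575 1; 0 0 0 0 0 8.575 1; 0 0 0 0 0 8.575 1; 0 0 0 0 0 8.575 1; 0 0 0 0 0 8.575 1; 0 0 0 0 0 8.575 1; 0 0 0 0 0 8.575 1; 0 0 0 0 0 8.575 1; 0 0 0 0 0 0 1", newtons=30)

```text
t: 1.0
tool_pos: [0.2365, 0.605, 0.2418]
tcp_rot: [0.707, 0.707, -0.0, 0.0]
wrist_force: [-0.5, -0.1, 0.5]
finger_gap: 0.0854
gripper_force: 0.0
```

servo_tool(series="-0.04 0.0146 0 0 0 0 1; -0.04 0.0146 0 0 0 0 1; -0.04 0.0146 0 0 0 0 1; -0.04 0.0146 0 0 0 0 1; -0.04 0.0146 0 0 0 0 1; -0.04 0.0146 0 0 0 0 1; -0.04 0.0146 0 0 0 0 1; -0.04 0.0146 0 0 0 0 1; -0.04 0.0146 0 0 0 0 1; -0.04 0.0146 0 0 0 0 1")

```text
t: 2.0
tool_pos: [0.3832, 0.2037, 0.2423]
tcp_rot: [0.705, 0.709, 0.0, 0.0]
wrist_force: [-0.1, 0.6, 1.2]
finger_gap: 0.0854
gripper_force: 0.0
```

servo_tool(series="-0.04 0.0146 0 0 0 0 1; -0.04 0.0146 0 0 0 0 1; -0.04 0.0146 0 0 0 0 1; -0.04 0.0146 0 0 0 0 1; -0.04 0.0146 0.04 0 0 0 1; -0.037 0.0146 0.04 0 0 0 1; 0 0 0.02 0 0 0 1; 0 0 0 0 0 0 1; 0 0 0 0 0 0 1")

```text
t: 2.9
tool_pos: [0.4667, -0.021, 0.1526]
tcp_rot: [0.706, 0.708, -0.0, -0.001]
wrist_force: [0.3, 0.5, -0.5]
finger_gap: 0.0857
gripper_force: 0.0
```

```bash
python3 - <<'E'
from h import *
f=grab('wrist','w1'); s=manip.get_state(); print(s['tool_pos'],s['tcp_rot'],s['joints'],f['fx'],f['cx'],f['cy'],np.round(np.linalg.inv(f['view']),4))
def proj(P):
    c=(f['view']@np.r_[P,1])[:3]; a=np.arctan2(np.hypot(c[0],c[1]),c[2]); h=np.hypot(c[0],c[1]); return [f['cx']+f['fx']*a*c[0]/h,f['cy']+f['fy']*a*c[1]/h]
im=f['image'][:,:,::-1].copy()
for z,r in((.051,.012),(.025,.0535)):
    t=np.linspace(0,2*np.pi,60); q=np.array([proj([.470+r*np.cos(a),-.032+r*np.sin(a),z]) for a in t])
    cv2.polylines(im,[q.astype(int)],True,(0,0,255),1)
cv2.imwrite('pics/w1o.png',im)
E
```

```text
[ 0.46743272 -0.02064701  0.1533783 ] [7.05728742e-01 7.08482027e-01 3.87258293e-04 9.94322770e-05] [-0.22881201  0.27162685  0.24724126  2.09478241 -0.09365834  0.78457115
  0.07993696] 309.70691628693146 321.48562109208666 202.9214090811191 [[ 1.000e+00  3.000e-03 -0.000e+00  4.656e-01]
 [ 2.900e-03 -9.573e-01 -2.890e-01  5.180e-02]
 [-9.000e-04  2.890e-01 -9.573e-01  2.845e-01]
 [ 0.000e+00  0.000e+00  0.000e+00  1.000e+00]]
```

View pics/w1o.png

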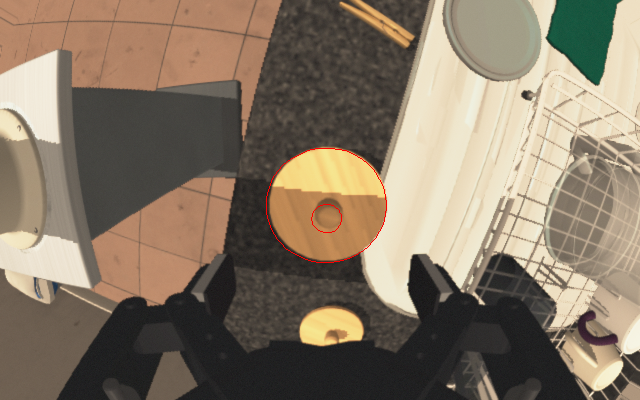

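The red predicted circles fit the lid's flange (centre 326,205) and nearly fit the knob, so the lid position (0.470, -0.032) holds. The tool is 11 mm short in y, so I correct that and descend.

servo_tool(series="-0.0114 0.0026 0.02 0 0 0.2 0.6; 0 0 0.03 0 0 0 0.6; 0 0 0.03 0 0 0 0.6; 0 0 0.02 0 0 0 0.6; 0 0 0.013 0 0 0 0.6; 0 0 0 0 0 0 0.6; 0 0 0 0 0 0 0.6")

```text
t: 3.65
tool_pos: [0.4706, -0.0325, 0.0406]
tcp_rot: [0.708, 0.707, 0.001, 0.0]
wrist_force: [-0.4, 0.1, 0.2]
finger_gap: 0.0515
gripper_force: 0.0
```

servo_tool(series="0 0 0 0 0 0 0; 0 0 0 0 0 0 0; 0 0 0 0 0 0 0; 0 0 0 0 0 0 0; 0 0 0 0 0 0 0; 0 0 0 0 0 0 0; 0 0 -0.005 0 0 0 0; 0 0 -0.015 0 0 0 0; 0 0 0 0 0 0 0", newtons=60)

```text
t: 4.55
tool_pos: [0.4708, -0.0329, 0.0612]
tcp_rot: [0.708, 0.706, 0.001, 0.001]
wrist_force: [1.0, 0.3, -0.7]
finger_gap: 0.0217
gripper_force: 58.9
```

servo_tool(series="0 0 -0.03 0 0 0 0; 0 0 -0.03 0 0 0 0; 0 0 -0.03 0 0 0 0; 0 0 -0.03 0 0 0 0; 0 0 -0.03 0 0 0 0; -0.02 0 0 0 0 0 0; -0.025 0 0 0 0 0 0; -0.025 0 0 0 0 0 0; -0.025 -0.002 0 0 0 0 0; -0.025 -0.002 0 0 0 0 0")

```text
t: 5.55
tool_pos: [0.4649, -0.1537, 0.2093]
tcp_rot: [0.708, 0.706, -0.0, -0.0]
wrist_force: [1.0, 0.6, -2.4]
finger_gap: 0.0214
gripper_force: 59.1
```

servo_tool(series="-0.025 -0.002 0 0 0 0 0; -0.025 -0.002 0 0 0 0 0; -0.025 -0.002 0 0 0 0 0; -0.025 -0.002 0 0 0 0 0; -0.025 -0.002 0 0 0 0 0; -0.025 -0.002 0 0 0 0 0; -0.025 0 0 0 0 0 0; -0.02 0 0 0 0 0 0; 0 0 0 0 0 0 0; 0 0 0 0 0 0 0")

```text
t: 6.55
tool_pos: [0.4522, -0.3476, 0.2089]
tcp_rot: [0.708, 0.706, -0.0, -0.001]
wrist_force: [0.6, 0.1, -1.1]
finger_gap: 0.0217
gripper_force: 59.1
```

```bash
python3 - <<'E'
from h import *
s=manip.get_state(); print(s['tool_pos'],s['tcp_rot'],s['joints'],s['finger_gap'],s['wrist_force'])
f=grab('wrist','w2'); g=grab('side','s2'); grab('top','t2')
o=np.zeros((600,800,3),np.uint8)
o[:400,:640]=f['image'][:,:,::-1]; c=cv2.resize(g['image'][150:350,240:440,::-1],None,fx=1.0,fy=1.0); o[400:,:200]=c
t=cv2.imread('pics/t2.png')[130:330,280:580]; o[400:,200:500]=t
cv2.imwrite('pics/v2.png',o)
E
```

```text
[ 0.45224981 -0.34757831  0.20890242] [ 7.08415019e-01  7.05795793e-01 -4.03677556e-05 -6.76237360e-04] [ 0.26498537  0.38531346  0.43219461  1.81126457 -0.18988931  0.98719027
  0.77096731] 0.021748077743652255 [ 0.6257549   0.12533297 -1.11252717]
```

View pics/v2.png

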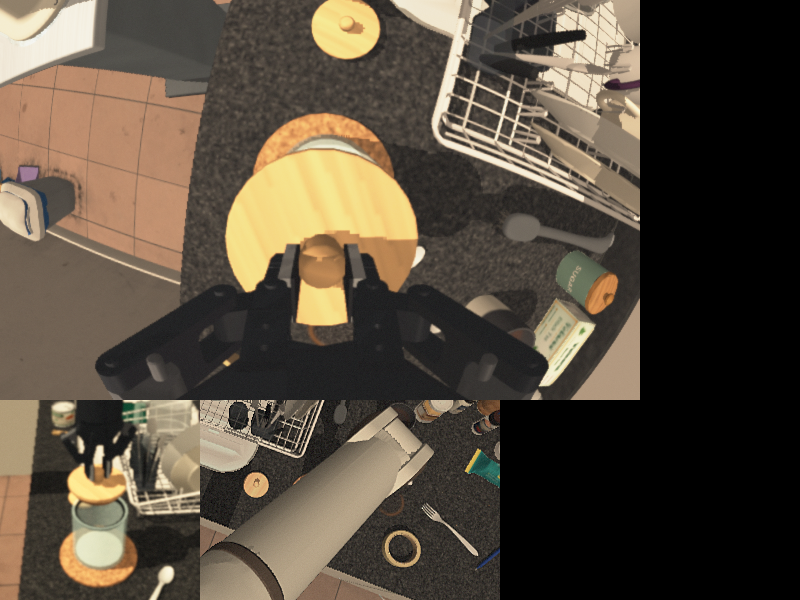

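The lid is held above the jar and looks level; the side camera sees both lid and jar. I measure lid tilt and its offset from the rim using depth.

```bash
cat >> h.py <<'E'
def cloud_w(f):
    z=np.array(f['range_z'],float); v,u=np.mgrid[:400,:640]
    a=(u-f['cx'])/f['fx']; b=(v-f['cy'])/f['fy']; r=np.hypot(a,b)+1e-9; t=np.tan(r)/r
    c=np.stack([a*t*z,b*t*z,z,np.ones_like(z)],-1); p=(c@np.linalg.inv(f['view']).T)[...,:3]; p[(z==0)|(r>1.3)]=np.nan
    return p
def plane(p,c,z0,dz,r0,r1):
    q=p[~np.isnan(p[...,0])]; d=np.hypot(q[:,0]-c[0],q[:,1]-c[1]); q=q[(d>r0)&(d<r1)&(abs(q[:,2]-z0)<dz)]
    for _ in range(4):
        A=np.c_[q[:,:2]-c,np.ones(len(q))]; k=np.linalg.lstsq(A,q[:,2],rcond=None)[0]; e=q[:,2]-A@k
        q=q[abs(e)<max(2*e.std(),.0008)]
    return k,len(q),e.std(),q
E
python3 - <<'E'
from h import *
for n,cl in(('s2',cloud),('w2',cloud_w)):
    f=dict(np.load(f'pics/{n}.npz')); p=cl(f); s=(.4525,-.348)
    k,N,sd,q=plane(p,s,.195,.01,.017,.06); print(n,np.round(k,4),N,round(sd,4))
    print(' circle',cv2.minEnclosingCircle(q[:,:2].astype(np.float32)))
    d=np.hypot(p[...,0]-.455,p[...,1]+.35); m=(d<.07)&(abs(p[...,2]-.123)<.006); q=p[m]
    if len(q)>20: print(' rim',cv2.minEnclosingCircle(q[:,:2].astype(np.float32)),len(q),np.percentile(q[:,2],95))
E
```

```text
s2 [-0.0026  0.0044  0.1901] 1081 0.0006
 circle ((0.4495134949684143, -0.34599366784095764), 0.05365085229277611)
 rim ((0.45353710651397705, -0.35167446732521057), 0.05319079011678696) 508 0.12516473834004385
w2 [-0.0032  0.0007  0.1899] 16726 0.0005
 circle ((0.45111292600631714, -0.345957487821579), 0.053528979420661926)
 rim ((0.46350064873695374, -0.30729371309280396), 0.03035098873078823) 294 0.12494934716111167
```

servo_tool(series="-0.0036 0.0034 0 0 0 0 0; 0 0 0.015 0 0 0 0; 0 0 0.015 0 0 0 0; 0 0 0.005 0 0 0 0; 0 0 0 0 0 0 0; 0 0 0 0 0 0 0")

```text
t: 7.3
tool_pos: [0.456, -0.3515, 0.1742]
tcp_rot: [0.708, 0.706, -0.0, -0.0]
wrist_force: [-0.1, -0.4, -1.6]
finger_gap: 0.0216
gripper_force: 59.2
```

```bash
cat >> h.py <<'E'
from scipy.optimize import least_squares
E
python3 - <<'E'
from h import *
s=manip.get_state(); print(s['tool_pos'],s['wrist_force'])
g=grab('side','s3'); p=cloud(g)
f0=dict(np.load('pics/side0.npz'))
k,N,sd,q=plane(p,s['tool_pos'][:2],.16,.01,.017,.06); print(np.round(k,4),N,cv2.minEnclosingCircle(q[:,:2].astype(np.float32)))
def pr(c,r,z):
    t=np.linspace(0,2*np.pi,80); P=np.c_[c[0]+r*np.cos(t),c[1]+r*np.sin(t),z+0*t,1+0*t]@g['view'].T
    return np.c_[g['cx']+g['fx']*P[:,0]/P[:,2],g['cy']+g['fy']*P[:,1]/P[:,2]]
def show(im,cs):
    x0,y0,w=290,190,100; o=cv2.resize(im[y0:y0+w,x0:x0+w,::-1],None,fx=4,fy=4,interpolation=cv2.INTER_CUBIC)
    for c,r,z,col in cs: cv2.polylines(o,[((pr(c,r,z)-[x0-.5,y0-.5])*4).astype(int)],True,col,1)
    return o
tp=s['tool_pos'][:2]
a=show(f0['image'],[((.4547,-.3500),.0535,.124,(0,0,255))])
g2=g['image']
b=show(g2,[(tp,.0535,s['tool_pos'][2]-.0156,(0,0,255)),((.4547,-.3500),.0535,.124,(255,0,0))])
cv2.imwrite('pics/v3.png',np.hstack([a,b]))
E
```

```text
[ 0.45595214 -0.35146115  0.17424428] [-0.14529847 -0.38193749 -1.57484036]
[-0.0026  0.0019  0.1554] 1094 ((0.45304661989212036, -0.3499664068222046), 0.05409674718976021)
```

View pics/v3.png

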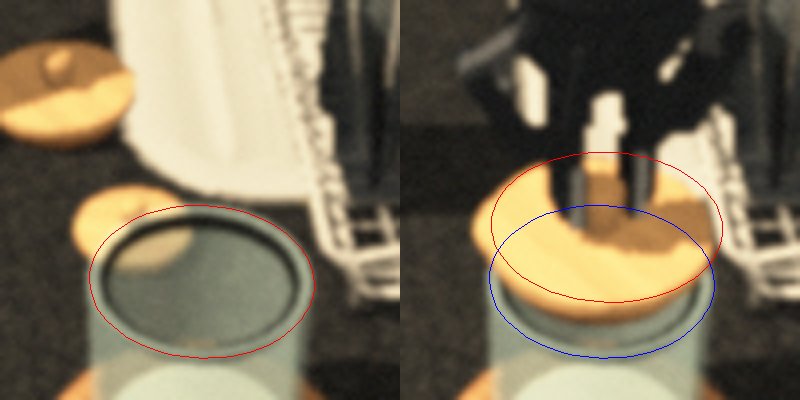

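The jar rim matches its predicted circle. The lid, by contrast, sits slightly left of and below its predicted circle in the side view, so I quantify that from the mask.

```bash
python3 - <<'E'
from h import *
tp=manip.get_state()['tool_pos']
def pr(g,P):
    P=np.c_[P,np.ones(len(P))]@g['view'].T; return np.c_[g['cx']+g['fx']*P[:,0]/P[:,2],g['cy']+g['fy']*P[:,1]/P[:,2]]
def hull_pred(g,c,zt,th):
    t=np.linspace(0,2*np.pi,120); P=np.r_[[[c[0]+.0535*np.cos(a),c[1]+.0535*np.sin(a),z] for z in(zt,zt-th) for a in t]]
    return cv2.convexHull(pr(g,P).astype(np.float32))
def bb(h): h=h.reshape(-1,2); return np.round(np.r_[h.min(0),h.max(0)],1)
g=dict(np.load('pics/s3.npz')); p=cloud(g)
d=np.hypot(p[...,0]-tp[0],p[...,1]-tp[1]); hsv=cv2.cvtColor(g['image'],cv2.COLOR_RGB2HSV)
m=(d<.065)&(p[...,2]>.139)&(p[...,2]<.165)&(hsv[...,1]>70)&(hsv[...,2]>60)
ys,xs=np.nonzero(m); print('lid held bbox',xs.min(),ys.min(),xs.max()+1,ys.max()+1,'pred',bb(hull_pred(g,tp,tp[2]-.0156,.009)))
# rows width
for v in range(ys.min(),ys.max()+1,4): print(v,xs[ys==v].min(),xs[ys==v].max(),end=' | ')
g=dict(np.load('pics/side0.npz')); p=cloud(g); d=np.hypot(p[...,0]-.4547,p[...,1]+.35)
m=(d<.065)&(p[...,2]>.117)&(p[...,2]<.132); ys,xs=np.nonzero(m); print('\nrim bbox',xs.min(),ys.min(),xs.max()+1,ys.max()+1,'pred',bb(hull_pred(g,(.4547,-.35),.124,0.0)))
d=np.hypot(p[...,0]-.4687,p[...,1]+.032); m=(d<.065)&(p[...,2]>.008)&(p[...,2]<.03); ys,xs=np.nonzero(m); print('lid0 bbox',xs.min(),ys.min(),xs.max()+1,ys.max()+1,'pred',bb(hull_pred(g,(.470,-.032),.025,0.009)))
E
```

```text
lid held bbox 311 229 369 270 pred [312.5 227.5 370.4 268.7]
229 336 341 | 233 321 356 | 237 316 362 | 241 313 365 | 245 312 367 | 249 311 368 | 253 312 367 | 257 314 366 | 261 317 363 | 265 323 356 | 269 336 344 | 
rim bbox 312 241 368 283 pred [311.9 240.9 368.1 279. ]
lid0 bbox 286 201 324 226 pred [285.2 199.6 324.2 224.5]
```

servo_tool(series="0 0.001 0.004 0 0 0 0; 0 0 0.004 0 0 0 0; 0 0 0.002 0 0 0 0; 0 0 0.001 0 0 0 0; 0 0 0 0 0 0 0")

```text
t: 7.85
tool_pos: [0.457, -0.3514, 0.1634]
tcp_rot: [0.708, 0.706, -0.0, -0.0]
wrist_force: [-0.3, -0.5, -2.2]
finger_gap: 0.0221
gripper_force: 59.1
```

servo_tool(series="0 0 0.001 0 0 0 0; 0 0 0.001 0 0 0 0; 0 0 0 0 0 0 0")

```text
t: 8.15
tool_pos: [0.4571, -0.3516, 0.1616]
tcp_rot: [0.708, 0.706, -0.0, 0.0]
wrist_force: [-0.6, 0.2, -1.8]
finger_gap: 0.0218
gripper_force: 59.1
```

servo_tool(series="0 0 0.001 0 0 0 0; 0 0 0.001 0 0 0 0; 0 0 0 0 0 0 0")

```text
t: 8.45
tool_pos: [0.4569, -0.352, 0.1598]
tcp_rot: [0.708, 0.706, -0.0, 0.0]
wrist_force: [-1.5, -0.9, 0.3]
finger_gap: 0.0216
gripper_force: 59.4
```

servo_tool(series="0 0 0.001 0 0 0 0; 0 0 0 0 0 0 0")

```text
t: 8.65
tool_pos: [0.4569, -0.352, 0.1592]
tcp_rot: [0.708, 0.706, -0.0, 0.0]
wrist_force: [-3.8, -0.3, 4.5]
finger_gap: 0.0218
gripper_force: 59.9
```

Contact came at the expected height, but the -x side force shows the lid about 1 mm too far in +x. I ease it.

servo_tool(series="0 -0.001 0 0 0 0 0; 0 0 0 0 0 0 0")

```text
t: 8.85
tool_pos: [0.4568, -0.352, 0.1592]
tcp_rot: [0.708, 0.706, 0.0, 0.001]
wrist_force: [-0.4, -2.0, 4.5]
finger_gap: 0.0216
gripper_force: 59.6
```

servo_tool(series="0 -0.0005 0.001 0 0 0 0; 0 0 0 0 0 0 0")

```text
t: 9.05
tool_pos: [0.4567, -0.352, 0.1588]
tcp_rot: [0.708, 0.706, 0.001, 0.001]
wrist_force: [0.5, -0.0, 8.7]
finger_gap: 0.0216
gripper_force: 60.2
```

servo_tool(series="0 0 -0.0005 0 0 0 0.2; 0 0 0 0 0 0 0.5; 0 0 0 0 0 0 0.5; 0 0 0 0 0 0 0.5; 0 0 0 0 0 0 0.5; 0 0 -0.03 0 0 0 0.5; 0 0 -0.03 0 0 0 0.2; 0 0 0 0 0 0 0; 0 0 0 0 0 0 0; 0 0 0 0 0 0 0")

```text
t: 10.05
tool_pos: [0.4551, -0.3508, 0.2171]
tcp_rot: [0.708, 0.706, -0.0, -0.001]
wrist_force: [0.0, 0.5, -0.3]
finger_gap: -0.0001
gripper_force: 0.0
```

```bash
cat >> h.py <<'E'
def lidpose(tag,c=(.456,-.351),z=.14):
    s=manip.get_state(); print(s['t'],np.round(s['tool_pos'],4),np.round(s['wrist_force'],1),s['finger_gap'])
    for n,cl in(('wrist',cloud_w),('side',cloud)):
        f=grab(n,tag+n); p=cl(f); k,N,sd,q=plane(p,c,z,.012,.017,.052)
        k2,N2,_,q2=plane(p,c,k[2],.006,.017,.06)
        (a,b),r=cv2.minEnclosingCircle(q2[:,:2].astype(np.float32)); print(n,'slope',np.round(k[:2],4),'z',round(k[2],4),N,sd.round(4),'circ',round(a,4),round(b,4),round(r,4))
E
python3 - <<'E'
from h import *
lidpose('a')
f=dict(np.load('pics/awrist.npz'));g=dict(np.load('pics/aside.npz'))
cv2.imwrite('pics/v4.png',np.vstack([cv2.resize(f['image'][:,:,::-1],(480,300)),cv2.resize(g['image'][190:290,260:420,::-1],(480,300))]))
E
```

```text
10.05 [ 0.4551 -0.3508  0.2171] [ 0.   0.5 -0.3] -6.51610332964081e-05
wrist slope [ 0.0006 -0.0019] z 0.1401 10433 0.0005 circ 0.4557 -0.3502 0.0534
side slope [ 0.0004 -0.0008] z 0.1403 1193 0.0006 circ 0.4535 -0.3503 0.0542
```

View pics/v4.png

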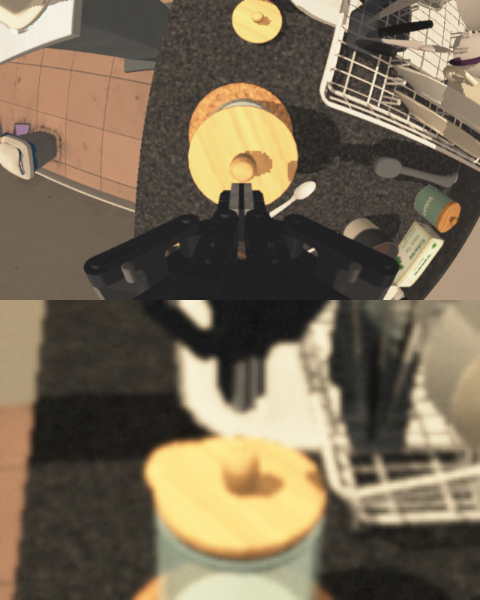

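The lid sits level in the mouth (slope below 0.002, centred near (0.4555, -0.350)) and is released, with the fingers shut above it. First press is on the +y side.

servo_tool(series="0.021 0.0005 0 0 0 0 0; 0.0205 0 0 0 0 0 0; 0 0 0.03 0 0 0 0; 0 0 0.02 0 0 0 0; 0 0 0.008 0 0 0 0; 0 0 0 0 0 0 0; 0 0 0.002 0 0 0 0; 0 0 0.001 0 0 0 0; 0 0 0 0 0 0 0")

```text
t: 11.05
tool_pos: [0.4566, -0.3103, 0.1578]
tcp_rot: [0.708, 0.706, 0.0, 0.001]
wrist_force: [0.2, 0.1, 0.5]
finger_gap: -0.0
gripper_force: 0.0
```

servo_tool(series="0 0 0.001 0 0 0 0; 0 0 0.001 0 0 0 0; 0 0 0.001 0 0 0 0; 0 0 0.0005 0 0 0 0; 0 0 0 0 0 0 0")

```text
t: 11.55
tool_pos: [0.4562, -0.3099, 0.1535]
tcp_rot: [0.708, 0.706, -0.0, -0.0]
wrist_force: [-0.2, -0.2, 0.1]
finger_gap: 0.0002
gripper_force: 0.0
```

servo_tool(series="0 0 0.0005 0 0 0 0; 0 0 0.0005 0 0 0 0; 0 0 0 0 0 0 0")

```text
t: 11.85
tool_pos: [0.4562, -0.3099, 0.1525]
tcp_rot: [0.708, 0.706, -0.0, -0.0]
wrist_force: [0.6, 0.1, 0.3]
finger_gap: 0.0002
gripper_force: 0.0
```

servo_tool(series="0 0 0.0005 0 0 0 0; 0 0 0.0005 0 0 0 0; 0 0 0 0 0 0 0")

```text
t: 12.15
tool_pos: [0.4562, -0.3099, 0.1515]
tcp_rot: [0.708, 0.706, -0.0, -0.0]
wrist_force: [0.4, 0.4, -0.3]
finger_gap: -0.0001
gripper_force: 0.0
```

servo_tool(series="0 0 0.0005 0 0 0 0; 0 0 0.0005 0 0 0 0; 0 0 0 0 0 0 0")

```text
t: 12.45
tool_pos: [0.4563, -0.31, 0.1509]
tcp_rot: [0.708, 0.706, 0.0, 0.0]
wrist_force: [-0.4, 0.4, 3.7]
finger_gap: -0.0004
gripper_force: 1.6
```

servo_tool(series="0 0 0.0005 0 0 0 0; 0 0 0.0005 0 0 0 0; 0 0 0 0 0 0 0")

```text
t: 12.75
tool_pos: [0.4564, -0.3098, 0.1502]
tcp_rot: [0.708, 0.706, 0.0, 0.0]
wrist_force: [-1.9, 1.5, 7.0]
finger_gap: 0.0002
gripper_force: 3.4
```

servo_tool(series="0 0 0.0005 0 0 0 0; 0 0 0.0005 0 0 0 0; 0 0 0 0 0 0 0")

```text
t: 13.05
tool_pos: [0.4564, -0.3097, 0.1495]
tcp_rot: [0.708, 0.706, 0.0, -0.0]
wrist_force: [-3.1, 2.5, 9.7]
finger_gap: 0.0005
gripper_force: 4.7
```

servo_tool(series="0 0 0.0005 0 0 0 0; 0 0 0.0005 0 0 0 0; 0 0 0 0 0 0 0")

```text
t: 13.35
tool_pos: [0.4564, -0.3096, 0.1488]
tcp_rot: [0.708, 0.706, 0.001, -0.0]
wrist_force: [-3.3, 4.0, 11.6]
finger_gap: -0.0003
gripper_force: 6.0
```

```bash
python3 -c "
from h import *
lidpose('b')"
```

```text
13.35 [ 0.4564 -0.3096  0.1488] [-3.3  4.  11.6] -0.00027708125787170374
wrist slope [ 0.004  -0.0313] z 0.1391 3444 0.0005 circ 0.4554 -0.349 0.0531
side slope [ 0.0036 -0.0288] z 0.1393 1123 0.0007 circ 0.4541 -0.3499 0.0538
```

servo_tool(series="0 0 -0.018 0 0 0 0; 0 0 -0.02 0 0 0 0; -0.03 -0.0005 0 0 0 0 0; -0.03 0 0 0 0 0 0; -0.0215 0 0 0 0 0 0; 0 0 0.018 0 0 0 0; 0 0 0.015 0 0 0 0; 0 0 0 0 0 0 0")

```text
t: 14.25
tool_pos: [0.4544, -0.3902, 0.1501]
tcp_rot: [0.708, 0.706, -0.0, -0.002]
wrist_force: [-0.2, 0.2, -0.4]
finger_gap: 0.0002
gripper_force: 0.0
```

servo_tool(series="0 0 0 0 0 0 0; 0 0 0.0005 0 0 0 0; 0 0 0 0 0 0 0")

```text
t: 14.55
tool_pos: [0.456, -0.3911, 0.1526]
tcp_rot: [0.708, 0.706, 0.0, 0.0]
wrist_force: [-0.2, -0.6, -0.2]
finger_gap: -0.0001
gripper_force: 0.0
```

servo_tool(series="0 0 0.0005 0 0 0 0; 0 0 0.0005 0 0 0 0; 0 0 0 0 0 0 0")

```text
t: 14.85
tool_pos: [0.4556, -0.3914, 0.1512]
tcp_rot: [0.708, 0.706, 0.0, 0.0]
wrist_force: [-0.6, 0.1, -0.8]
finger_gap: 0.0001
gripper_force: 0.0
```

servo_tool(series="0 0 0.0007 0 0 0 0; 0 0 0.0007 0 0 0 0; 0 0 0.0006 0 0 0 0; 0 0 0 0 0 0 0")

```text
t: 15.25
tool_pos: [0.4554, -0.3914, 0.1489]
tcp_rot: [0.708, 0.706, -0.0, -0.0]
wrist_force: [0.5, 0.2, -0.6]
finger_gap: 0.0003
gripper_force: 0.0
```

servo_tool(series="0 0 0.0007 0 0 0 0; 0 0 0.0007 0 0 0 0; 0 0 0.0006 0 0 0 0; 0 0 0 0 0 0 0")

```text
t: 15.65
tool_pos: [0.4556, -0.3917, 0.1484]
tcp_rot: [0.708, 0.706, 0.0, 0.0]
wrist_force: [-2.3, 2.7, 9.0]
finger_gap: -0.0
gripper_force: 4.6
```

```bash
python3 - <<'E'
from h import *
lidpose('c')
g=dict(np.load('pics/cside.npz'));b=dict(np.load('pics/bside.npz'))
f=lambda g:cv2.resize(g['image'][190:290,280:400,::-1],(400,330),interpolation=cv2.INTER_CUBIC)
cv2.imwrite('pics/v5.png',np.hstack([f(b),f(g)]))
E
```

```text
15.65 [ 0.4556 -0.3917  0.1484] [-2.3  2.7  9. ] -3.150641630291616e-05
wrist slope [0.0031 0.0108] z 0.1379 26045 0.0005 circ 0.4558 -0.3507 0.0534
side slope [0.0035 0.0112] z 0.1381 663 0.0008 circ 0.4531 -0.3504 0.0541
```

View pics/v5.png

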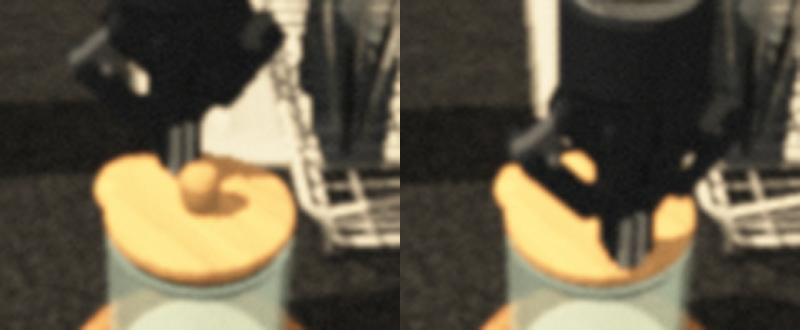

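The left view (before) shows the tips on the far side of the flange and the right view shows them on the near side at about (630,255). The lid is intact and the slope is +0.011: the quick descent overshot and had already pressed the near side. I continue with gentler descents.

servo_tool(series="0 0 0.0007 0 0 0 0; 0 0 0.0007 0 0 0 0; 0 0 0.0004 0 0 0 0; 0 0 0 0 0 0 0")

```text
t: 16.15
tool_pos: [0.456, -0.3922, 0.1478]
tcp_rot: [0.708, 0.706, 0.0, 0.001]
wrist_force: [-3.3, 3.7, 16.4]
finger_gap: 0.0
gripper_force: 8.1
```

servo_tool(series="0 0 -0.018 0 0 0 0; 0 0 -0.02 0 0 0 0; 0.03 0.0005 0 0 0 0 0; 0.03 0 0 0 0 0 0; 0.0215 0 0 0 0 0 0; 0 0 0.015 0 0 0 0; 0 0 0.01 0 0 0 0; 0 0 0.004 0 0 0 0; 0 0 0 0 0 0 0; 0 0 0 0 0 0 0")

```text
t: 17.15
tool_pos: [0.4561, -0.3108, 0.1544]
tcp_rot: [0.708, 0.706, -0.0, 0.0]
wrist_force: [0.2, 0.0, -0.1]
finger_gap: -0.0005
gripper_force: 0.0
```

```bash
python3 -c "
from h import *
lidpose('d')"
```

```text
17.15 [ 0.4561 -0.3108  0.1544] [ 0.2  0.  -0.1] -0.0005484200666320572
wrist slope [0.0042 0.0145] z 0.1378 4082 0.0005 circ 0.4562 -0.3481 0.0528
side slope [0.0035 0.0165] z 0.1379 1201 0.0007 circ 0.4532 -0.3502 0.0544
```

servo_tool(series="0 0.002 0.0015 0 0 0 0; 0 0.002 0.0015 0 0 0 0; 0 0 0.001 0 0 0 0; 0 0 0.0007 0 0 0 0; 0 0 0.0007 0 0 0 0; 0 0 0.0007 0 0 0 0; 0 0 0.0007 0 0 0 0; 0 0 0 0 0 0 0")

```text
t: 18.05
tool_pos: [0.4604, -0.3099, 0.149]
tcp_rot: [0.708, 0.706, 0.001, 0.0]
wrist_force: [-3.1, 3.2, 12.7]
finger_gap: -0.0004
gripper_force: 6.2
```

servo_tool(series="0 0 0.0007 0 0 0 0; 0 0 0.0007 0 0 0 0; 0 0 0.0006 0 0 0 0; 0 0 0 0 0 0 0")

```text
t: 18.45
tool_pos: [0.4607, -0.3097, 0.1477]
tcp_rot: [0.708, 0.706, 0.001, 0.0]
wrist_force: [-5.2, 4.5, 16.5]
finger_gap: 0.0
gripper_force: 8.8
```

servo_tool(series="0 0 0.0007 0 0 0 0; 0 0 0.0007 0 0 0 0; 0 0 0.0006 0 0 0 0; 0 0 0 0 0 0 0")

```text
t: 18.85
tool_pos: [0.4608, -0.3095, 0.1461]
tcp_rot: [0.708, 0.706, 0.001, 0.0]
wrist_force: [-5.8, 6.9, 20.9]
finger_gap: -0.0001
gripper_force: 10.8
```

```bash
python3 -c "
from h import *
lidpose('e')"
```

```text
18.85 [ 0.4608 -0.3095  0.1461] [-5.8  6.9 20.9] -8.371191640180573e-05
wrist slope [ 0.0046 -0.0271] z 0.1363 3442 0.0005 circ 0.4533 -0.3426 0.0523
side slope [ 0.004  -0.0277] z 0.1366 1148 0.0007 circ 0.4537 -0.3506 0.054
```

servo_tool(series="0 0 -0.018 0 0 0 0; 0 0 -0.02 0 0 0 0; -0.03 0 0 0 0 0 0; -0.03 0 0 0 0 0 0; -0.0215 0 0 0 0 0 0; 0 0 0.015 0 0 0 0; 0 0 0.01 0 0 0 0; 0 0 0.004 0 0 0 0; 0 0 0 0 0 0 0; 0 0 0 0 0 0 0")

```text
t: 19.95
tool_pos: [0.4604, -0.3906, 0.1525]
tcp_rot: [0.708, 0.707, 0.0, -0.0]
wrist_force: [0.0, -0.6, -0.6]
finger_gap: -0.0
gripper_force: 0.0
```

servo_tool(series="0 0 0.001 0 0 0 0; 0 0 0.001 0 0 0 0; 0 0 0.0007 0 0 0 0; 0 0 0.0007 0 0 0 0; 0 0 0.0007 0 0 0 0; 0 0 0.0007 0 0 0 0; 0 0 0 0 0 0 0")

```text
t: 20.65
tool_pos: [0.4601, -0.3916, 0.1484]
tcp_rot: [0.708, 0.706, 0.0, 0.0]
wrist_force: [-1.5, 1.4, 4.9]
finger_gap: 0.0004
gripper_force: 2.5
```

servo_tool(series="0 0 0.0007 0 0 0 0; 0 0 0.0007 0 0 0 0; 0 0 0.0006 0 0 0 0; 0 0 0 0 0 0 0")

```text
t: 21.05
tool_pos: [0.4606, -0.3925, 0.148]
tcp_rot: [0.708, 0.706, 0.0, 0.001]
wrist_force: [-3.2, 2.7, 14.5]
finger_gap: -0.0003
gripper_force: 7.0
```

servo_tool(series="0 0 0.0007 0 0 0 0; 0 0 0.0007 0 0 0 0; 0 0 0.0006 0 0 0 0; 0 0 0 0 0 0 0")

```text
t: 21.45
tool_pos: [0.4608, -0.3929, 0.1469]
tcp_rot: [0.708, 0.706, 0.0, 0.002]
wrist_force: [-4.2, 2.5, 18.5]
finger_gap: 0.0
gripper_force: 9.3
```

servo_tool(series="0 0 0.0006 0 0 0 0; 0 0 0.0006 0 0 0 0; 0 0 0.0004 0 0 0 0; 0 0 0 0 0 0 0")

```text
t: 21.85
tool_pos: [0.461, -0.3932, 0.1458]
tcp_rot: [0.708, 0.706, 0.001, 0.002]
wrist_force: [-4.8, 3.5, 20.6]
finger_gap: 0.0001
gripper_force: 10.5
```

```bash
python3 -c "
from h import *
lidpose('g')"
```

```text
21.85 [ 0.461  -0.3932  0.1458] [-4.8  3.5 20.6] 5.8918149209943135e-05
wrist slope [-0.0033  0.0179] z 0.1358 26245 0.0005 circ 0.4566 -0.3517 0.0534
side slope [-0.0026  0.0201] z 0.1359 662 0.0007 circ 0.4544 -0.352 0.0535
```

servo_tool(series="0 0 -0.018 0 0 0 0; 0 0 -0.02 0 0 0 0; 0.03 -0.002 0 0 0 0 0; 0.03 -0.003 0 0 0 0 0; 0.0215 0 0 0 0 0 0; 0 0 0.015 0 0 0 0; 0 0 0.01 0 0 0 0; 0 0 0.004 0 0 0 0; 0 0 0 0 0 0 0; 0 0 0 0 0 0 0")

```text
t: 22.95
tool_pos: [0.4551, -0.3108, 0.1512]
tcp_rot: [0.709, 0.706, -0.0, 0.0]
wrist_force: [0.1, 0.1, 0.2]
finger_gap: 0.0002
gripper_force: 0.0
```

servo_tool(series="0 0 0.001 0 0 0 0; 0 0 0.001 0 0 0 0; 0 0 0.001 0 0 0 0; 0 0 0.0007 0 0 0 0; 0 0 0.0007 0 0 0 0; 0 0 0.0007 0 0 0 0; 0 0 0 0 0 0 0")

```text
t: 23.65
tool_pos: [0.4553, -0.3099, 0.1465]
tcp_rot: [0.708, 0.706, 0.0, -0.0]
wrist_force: [-1.9, 1.0, 4.2]
finger_gap: 0.0003
gripper_force: 2.5
```

servo_tool(series="0 0 0.0007 0 0 0 0; 0 0 0.0007 0 0 0 0; 0 0 0.0006 0 0 0 0; 0 0 0 0 0 0 0")

```text
t: 24.05
tool_pos: [0.4554, -0.3099, 0.1461]
tcp_rot: [0.708, 0.706, 0.001, 0.0]
wrist_force: [-5.0, 3.7, 18.7]
finger_gap: 0.0003
gripper_force: 9.0
```

servo_tool(series="0 0 0.0006 0 0 0 0; 0 0 0.0006 0 0 0 0; 0 0 0.0004 0 0 0 0; 0 0 0 0 0 0 0")

```text
t: 24.45
tool_pos: [0.4556, -0.3097, 0.1448]
tcp_rot: [0.708, 0.706, 0.001, 0.0]
wrist_force: [-5.9, 4.5, 20.3]
finger_gap: 0.0001
gripper_force: 10.3
```

servo_tool(series="0 0 0.0004 0 0 0 0; 0 0 0.0004 0 0 0 0; 0 0 0 0 0 0 0")

```text
t: 24.75
tool_pos: [0.4556, -0.3097, 0.1443]
tcp_rot: [0.708, 0.706, 0.001, 0.0]
wrist_force: [-6.8, 6.3, 24.0]
finger_gap: 0.0
gripper_force: 11.9
```

```bash
python3 -c "
from h import *
lidpose('i')"
```

```text
24.75 [ 0.4556 -0.3097  0.1443] [-6.8  6.3 24. ] 7.995394409087823e-06
wrist slope [ 0.0056 -0.0219] z 0.1344 3554 0.0006 circ 0.4559 -0.3494 0.053
side slope [ 0.0034 -0.0204] z 0.1346 1147 0.0007 circ 0.4547 -0.3509 0.0538
```

servo_tool(series="0 0 -0.018 0 0 0 0; 0 0 -0.02 0 0 0 0; -0.03 0.002 0 0 0 0 0; -0.03 0.001 0 0 0 0 0; -0.0215 0 0 0 0 0 0; 0 0 0.015 0 0 0 0; 0 0 0.01 0 0 0 0; 0 0 0.004 0 0 0 0; 0 0 0 0 0 0 0; 0 0 0 0 0 0 0")

```text
t: 25.85
tool_pos: [0.4584, -0.3906, 0.1505]
tcp_rot: [0.708, 0.707, 0.0, -0.0]
wrist_force: [0.3, -0.1, -0.1]
finger_gap: 0.0
gripper_force: 0.0
```

servo_tool(series="0 0 0.001 0 0 0 0; 0 0 0.001 0 0 0 0; 0 0 0.0007 0 0 0 0; 0 0 0.0007 0 0 0 0; 0 0 0.0007 0 0 0 0; 0 0 0.0007 0 0 0 0; 0 0 0 0 0 0 0")

```text
t: 26.55
tool_pos: [0.4581, -0.3916, 0.1463]
tcp_rot: [0.708, 0.706, 0.0, 0.0]
wrist_force: [-0.9, 2.6, 3.8]
finger_gap: 0.0004
gripper_force: 2.1
```

servo_tool(series="0 0 0.0007 0 0 0 0; 0 0 0.0007 0 0 0 0; 0 0 0.0006 0 0 0 0; 0 0 0 0 0 0 0")

```text
t: 26.95
tool_pos: [0.4585, -0.3923, 0.1459]
tcp_rot: [0.708, 0.706, 0.0, 0.001]
wrist_force: [-3.0, 3.0, 14.5]
finger_gap: 0.0003
gripper_force: 7.2
```

servo_tool(series="0 0 0.0006 0 0 0 0; 0 0 0.0006 0 0 0 0; 0 0 0.0004 0 0 0 0; 0 0 0 0 0 0 0")

```text
t: 27.35
tool_pos: [0.4588, -0.3929, 0.1453]
tcp_rot: [0.708, 0.706, 0.0, 0.002]
wrist_force: [-4.0, 2.3, 19.0]
finger_gap: -0.0004
gripper_force: 9.6
```

servo_tool(series="0 0 0.0004 0 0 0 0; 0 0 0.0004 0 0 0 0; 0 0 0 0 0 0 0")

```text
t: 27.65
tool_pos: [0.459, -0.3933, 0.1451]
tcp_rot: [0.708, 0.706, 0.0, 0.002]
wrist_force: [-5.6, 3.2, 20.9]
finger_gap: -0.0002
gripper_force: 11.0
```

```bash
python3 -c "
from h import *
lidpose('j')"
```

```text
27.65 [ 0.459  -0.3933  0.1451] [-5.6  3.2 20.9] -0.00019034711291009035
wrist slope [0.0009 0.009 ] z 0.1346 26132 0.0005 circ 0.4569 -0.3522 0.0534
side slope [-0.0025  0.0096] z 0.1347 641 0.0007 circ 0.4544 -0.3525 0.0533
```

servo_tool(series="0 0 0.0004 0 0 0 0; 0 0 0.0004 0 0 0 0; 0 0 0 0 0 0 0")

```text
t: 28.05
tool_pos: [0.459, -0.3934, 0.1446]
tcp_rot: [0.708, 0.706, 0.001, 0.002]
wrist_force: [-4.7, 2.9, 24.4]
finger_gap: -0.0004
gripper_force: 11.9
```

servo_tool(series="0 0 0.0004 0 0 0 0; 0 0 0.0003 0 0 0 0; 0 0 0 0 0 0 0")

```text
t: 28.35
tool_pos: [0.4592, -0.3937, 0.1443]
tcp_rot: [0.708, 0.706, 0.001, 0.003]
wrist_force: [-6.2, 4.2, 25.9]
finger_gap: -0.0002
gripper_force: 12.8
```

```bash
python3 -c "
from h import *
lidpose('k')"
```

```text
28.35 [ 0.4592 -0.3937  0.1443] [-6.2  4.2 25.9] -0.0002448078038953356
wrist slope [-0.0006  0.0218] z 0.1345 26183 0.0005 circ 0.4571 -0.3526 0.0533
side slope [-0.0014  0.021 ] z 0.1346 649 0.0007 circ 0.4546 -0.3527 0.0539
```

Pressing on -y see-saws the lid more because the tip creeps outward there (about 43 mm off axis). From here I press that side further in, but first +y again.

servo_tool(series="0 0 -0.018 0 0 0 0; 0 0 -0.02 0 0 0 0; 0.03 -0.001 0 0 0 0 0; 0.03 -0.001 0 0 0 0 0; 0.019 0 0 0 0 0 0; 0 0 0.015 0 0 0 0; 0 0 0.01 0 0 0 0; 0 0 0.004 0 0 0 0; 0 0 0 0 0 0 0; 0 0 0 0 0 0 0")

```text
t: 29.45
tool_pos: [0.4559, -0.3136, 0.1486]
tcp_rot: [0.709, 0.706, -0.0, -0.0]
wrist_force: [0.5, -0.0, 0.1]
finger_gap: -0.0
gripper_force: 0.0
```

servo_tool(series="0 0 0.001 0 0 0 0; 0 0 0.001 0 0 0 0; 0 0 0.001 0 0 0 0; 0 0 0.0007 0 0 0 0; 0 0 0.0007 0 0 0 0; 0 0 0 0 0 0 0")

```text
t: 30.05
tool_pos: [0.4563, -0.3125, 0.1448]
tcp_rot: [0.708, 0.706, 0.0, 0.0]
wrist_force: [-0.9, 2.4, 3.9]
finger_gap: 0.0002
gripper_force: 1.5
```

servo_tool(series="0 0 0.0007 0 0 0 0; 0 0 0.0007 0 0 0 0; 0 0 0.0006 0 0 0 0; 0 0 0 0 0 0 0")

```text
t: 30.45
tool_pos: [0.4565, -0.3124, 0.1445]
tcp_rot: [0.708, 0.706, 0.001, 0.0]
wrist_force: [-5.1, 4.8, 17.2]
finger_gap: 0.0001
gripper_force: 8.8
```

servo_tool(series="0 0 0.0006 0 0 0 0; 0 0 0.0006 0 0 0 0; 0 0 0 0 0 0 0; 0 0 0 0 0 0 0")

```text
t: 30.85
tool_pos: [0.4566, -0.3125, 0.1443]
tcp_rot: [0.708, 0.706, 0.001, 0.0]
wrist_force: [-8.4, 5.4, 25.7]
finger_gap: 0.0001
gripper_force: 12.9
```

servo_tool(series="0 0 -0.018 0 0 0 0; 0 0 -0.02 0 0 0 0; -0.03 0.001 0 0 0 0 0; -0.03 0.001 0 0 0 0 0; -0.016 0 0 0 0 0 0; 0 0 0.015 0 0 0 0; 0 0 0.01 0 0 0 0; 0 0 0.002 0 0 0 0; 0 0 0 0 0 0 0; 0 0 0 0 0 0 0")

```text
t: 31.85
tool_pos: [0.4584, -0.3875, 0.1522]
tcp_rot: [0.708, 0.707, 0.0, -0.0]
wrist_force: [-0.4, -0.0, 0.3]
finger_gap: -0.0
gripper_force: 0.0
```

```bash
python3 -c "
from h import *
lidpose('l')"
```

```text
31.85 [ 0.4584 -0.3875  0.1522] [-0.4 -0.   0.3] -3.691716644699651e-05
wrist slope [ 0.0098 -0.0004] z 0.1337 23212 0.0005 circ 0.4559 -0.3505 0.0533
side slope [0.0086 0.0023] z 0.1339 812 0.0007 circ 0.4537 -0.3517 0.0533
```

Centre is about 0.8 mm from home, level in y, with a slope of +0.009 in x, so I press the +x side now.

servo_tool(series="0 0.02 0 0 0 0 0; 0 0.0185 0 0 0 0 0; 0.02 0 0 0 0 0 0; 0.017 0 0 0 0 0 0; 0 0 0.002 0 0 0 0; 0 0 0.002 0 0 0 0; 0 0 0.001 0 0 0 0; 0 0 0.001 0 0 0 0; 0 0 0 0 0 0 0")

```text
t: 32.85
tool_pos: [0.4962, -0.3523, 0.1462]
tcp_rot: [0.708, 0.706, -0.0, -0.0]
wrist_force: [-0.4, 0.4, -0.2]
finger_gap: 0.0001
gripper_force: 0.0
```

servo_tool(series="0 0 0.0007 0 0 0 0; 0 0 0.0007 0 0 0 0; 0 0 0 0 0 0 0")

```text
t: 33.15
tool_pos: [0.4965, -0.3519, 0.1451]
tcp_rot: [0.708, 0.706, -0.0, 0.0]
wrist_force: [-0.7, -0.4, 1.7]
finger_gap: 0.0
gripper_force: 0.7
```

servo_tool(series="0 0 0.0007 0 0 0 0; 0 0 0.0007 0 0 0 0; 0 0 0 0 0 0 0")

```text
t: 33.45
tool_pos: [0.4969, -0.3521, 0.1449]
tcp_rot: [0.708, 0.706, 0.0, 0.001]
wrist_force: [-2.7, 0.9, 9.3]
finger_gap: -0.0
gripper_force: 4.7
```

servo_tool(series="0 0 0.0007 0 0 0 0; 0 0 0.0007 0 0 0 0; 0 0 0 0 0 0 0")

```text
t: 33.75
tool_pos: [0.4977, -0.3524, 0.1447]
tcp_rot: [0.708, 0.706, 0.001, 0.001]
wrist_force: [-3.4, 3.1, 15.7]
finger_gap: -0.0001
gripper_force: 7.7
```

servo_tool(series="0 0 0.0006 0 0 0 0; 0 0 0.0005 0 0 0 0; 0 0 0 0 0 0 0")

```text
t: 34.05
tool_pos: [0.4983, -0.3526, 0.1444]
tcp_rot: [0.708, 0.706, 0.001, 0.002]
wrist_force: [-3.4, 3.1, 17.9]
finger_gap: 0.0001
gripper_force: 9.5
```

```bash
python3 -c "
from h import *
lidpose('m')"
```

```text
34.05 [ 0.4983 -0.3526  0.1444] [-3.4  3.1 17.9] 0.00014247613336252623
wrist slope [-0.0101  0.0051] z 0.134 14802 0.0005 circ 0.4575 -0.3506 0.0534
side slope [-0.0096  0.0058] z 0.1341 1132 0.0007 circ 0.4558 -0.352 0.0539
```

servo_tool(series="0 0 -0.018 0 0 0 0; 0 0 -0.02 0 0 0 0; 0 0 0 0 0 0 0; 0 0 0 0 0 0 0; 0 0 0 0 0 0 0")

```text
t: 34.65
tool_pos: [0.4961, -0.351, 0.1779]
tcp_rot: [0.708, 0.706, -0.0, -0.001]
wrist_force: [-1.4, -0.6, -0.8]
finger_gap: -0.0003
gripper_force: 0.0
```

```bash
cat >> h.py <<'E'
def jar(tag):
    g=dict(np.load(f'pics/{tag}side.npz')); p=cloud(g); q=p[~np.isnan(p[...,0])]
    d=np.hypot(q[:,0]-.455,q[:,1]+.351); q=q[(d>.045)&(d<.062)&(q[:,2]>.03)&(q[:,2]<.11)]
    r=lambda k:np.hypot(q[:,0]-k[0]-k[2]*(q[:,2]-.07),q[:,1]-k[1]-k[3]*(q[:,2]-.07))-.0535
    s=least_squares(r,[.455,-.351,0,0],loss='soft_l1',f_scale=.001); print('jar',tag,len(q),np.round(s.x,4))
E
python3 - <<'E'
from h import *
lidpose('n')
np.savez('pics/0side.npz',**np.load('pics/side0.npz'))
for t in '0aeklmn': jar(t)
E
```

```text
34.65 [ 0.4961 -0.351   0.1779] [-1.4 -0.6 -0.8] -0.00033193262081311024
wrist slope [ 0.0055 -0.0009] z 0.1335 12443 0.0005 circ 0.4559 -0.3501 0.0535
side slope [ 0.0044 -0.0012] z 0.1338 1191 0.0007 circ 0.4531 -0.3501 0.0542
jar 0 2553 [ 0.4538 -0.3508 -0.0104 -0.0207]
jar a 1522 [ 4.544e-01 -3.493e-01 -2.000e-04 -2.000e-03]
jar e 1521 [ 0.4544 -0.3493 -0.0006 -0.0013]
jar k 1520 [ 0.4549 -0.3501  0.007  -0.0151]
jar l 1522 [ 0.4544 -0.3493 -0.0006 -0.0021]
jar m 1537 [ 0.4552 -0.3496  0.0116 -0.0054]
jar n 1535 [ 4.544e-01 -3.493e-01 -1.000e-03  2.000e-04]
```

The jar itself rocks slightly under eccentric load (0.016 rad, recovers), and unloaded the lid is nearly level and close to home. I do another round at a smaller radius (~34 mm).

servo_tool(series="0 -0.006 0.015 0 0 0 0; 0 0 0.01 0 0 0 0; 0 0 0.004 0 0 0 0; 0 0 0.002 0 0 0 0; 0 0 0.001 0 0 0 0; 0 0 0 0 0 0 0; 0 0 0.0007 0 0 0 0; 0 0 0.0007 0 0 0 0; 0 0 0.0007 0 0 0 0; 0 0 0 0 0 0 0")

```text
t: 35.75
tool_pos: [0.4906, -0.3515, 0.1449]
tcp_rot: [0.708, 0.706, 0.0, -0.0]
wrist_force: [-0.5, 0.7, 0.6]
finger_gap: -0.0002
gripper_force: 0.0
```

servo_tool(series="0 0 0.0007 0 0 0 0; 0 0 0.0007 0 0 0 0; 0 0 0 0 0 0 0")

```text
t: 36.05
tool_pos: [0.4908, -0.3516, 0.1445]
tcp_rot: [0.708, 0.706, 0.0, 0.0]
wrist_force: [-1.9, 2.5, 8.1]
finger_gap: -0.0001
gripper_force: 3.7
```

servo_tool(series="0 0 0.0008 0 0 0 0; 0 0 0.0007 0 0 0 0; 0 0 0 0 0 0 0")

```text
t: 36.35
tool_pos: [0.4915, -0.352, 0.1444]
tcp_rot: [0.708, 0.706, 0.001, 0.001]
wrist_force: [-3.0, 3.0, 15.1]
finger_gap: 0.0002
gripper_force: 7.5
```

servo_tool(series="0 0 0.0008 0 0 0 0; 0 0 0.0005 0 0 0 0; 0 0 0 0 0 0 0")

```text
t: 36.65
tool_pos: [0.4921, -0.3523, 0.1441]
tcp_rot: [0.708, 0.706, 0.001, 0.002]
wrist_force: [-4.4, 3.6, 21.0]
finger_gap: -0.0003
gripper_force: 9.9
```

servo_tool(series="0 0 0.0006 0 0 0 0; 0 0 0.0004 0 0 0 0; 0 0 0 0 0 0 0")

```text
t: 36.95
tool_pos: [0.4929, -0.3526, 0.1441]
tcp_rot: [0.708, 0.706, 0.001, 0.003]
wrist_force: [-4.5, 4.7, 25.0]
finger_gap: -0.0001
gripper_force: 12.3
```

servo_tool(series="0 0 -0.018 0 0 0 0; 0 0 -0.02 0 0 0 0; -0.02 -0.015 0 0 0 0 0; -0.014 -0.0195 0 0 0 0 0; 0 0 0 0 0 0 0; 0 0 0 0 0 0 0; 0 0 0 0 0 0 0")

```text
t: 37.65
tool_pos: [0.457, -0.3845, 0.1775]
tcp_rot: [0.708, 0.707, 0.0, -0.0]
wrist_force: [-1.0, -0.4, -0.5]
finger_gap: -0.0002
gripper_force: 0.0
```

```bash
python3 - <<'E'
from h import *
lidpose('o'); jar('o')
for n in('top','side'):
    p=cloud(dict(np.load(f'pics/{n}0.npz'))); k,N,sd,q=plane(p,(.455,-.35),.124,.004,.0475,.0545); print(n,'rim',np.round(k,4),N,sd)
g=dict(np.load('pics/oside.npz')); cv2.imwrite('pics/v6.png',cv2.resize(g['image'][210:290,290:400,::-1],(770,560),interpolation=cv2.INTER_CUBIC))
E
```

```text
37.65 [ 0.457  -0.3845  0.1775] [-1.  -0.4 -0.5] -0.00021866445990332043
wrist slope [0.0006 0.0009] z 0.1334 17609 0.0005 circ 0.4556 -0.3507 0.0536
side slope [0.0009 0.0029] z 0.1336 1033 0.0007 circ 0.4538 -0.3503 0.0537
jar o 1530 [ 4.544e-01 -3.493e-01 -1.300e-03  4.000e-04]
top rim [-0.0019  0.0033  0.1224] 245 0.00135400471346917
side rim [-0.0011  0.0012  0.1238] 372 0.0009696146088761862
```

View pics/v6.png

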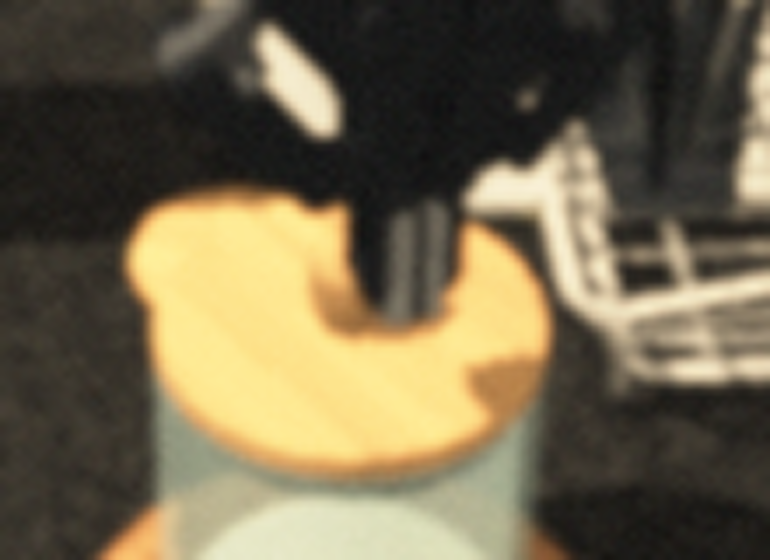

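The lid is level with its flange lying on the glass (about 0.5 mm left at most; lower edge near (350,470)). One confirming press on each of -y and +y.

servo_tool(series="0 0 0.015 0 0 0 0; 0 0 0.01 0 0 0 0; 0 0 0.004 0 0 0 0; 0 0 0.002 0 0 0 0; 0 0 0.001 0 0 0 0; 0 0 0 0 0 0 0; 0 0 0.0007 0 0 0 0; 0 0 0.0007 0 0 0 0; 0 0 0.0007 0 0 0 0; 0 0 0 0 0 0 0")

```text
t: 38.75
tool_pos: [0.4562, -0.3856, 0.1442]
tcp_rot: [0.708, 0.706, 0.0, 0.0]
wrist_force: [-0.7, 0.4, 3.5]
finger_gap: -0.0001
gripper_force: 2.1
```

servo_tool(series="0 0 0.0008 0 0 0 0; 0 0 0.0007 0 0 0 0; 0 0 0 0 0 0 0")

```text
t: 39.05
tool_pos: [0.4564, -0.3858, 0.1441]
tcp_rot: [0.708, 0.706, 0.0, 0.001]
wrist_force: [-3.0, 3.5, 14.5]
finger_gap: -0.0003
gripper_force: 7.2
```

servo_tool(series="0 0 0.0008 0 0 0 0; 0 0 0.0007 0 0 0 0; 0 0 0 0 0 0 0")

```text
t: 39.35
tool_pos: [0.4569, -0.3866, 0.1441]
tcp_rot: [0.708, 0.706, 0.001, 0.002]
wrist_force: [-5.3, 3.7, 23.1]
finger_gap: 0.0001
gripper_force: 11.3
```

servo_tool(series="0 0 -0.018 0 0 0 0; 0 0 -0.02 0 0 0 0; 0.03 0 0 0 0 0 0; 0.025 0 0 0 0 0 0; 0.015 0 0 0 0 0 0; 0 0 0.015 0 0 0 0; 0 0 0.01 0 0 0 0; 0 0 0.004 0 0 0 0; 0 0 0.001 0 0 0 0; 0 0 0 0 0 0 0")

```text
t: 40.35
tool_pos: [0.4558, -0.3164, 0.1482]
tcp_rot: [0.709, 0.706, -0.0, -0.0]
wrist_force: [-0.8, 0.7, 0.7]
finger_gap: 0.0002
gripper_force: 0.0
```

servo_tool(series="0 0 0.001 0 0 0 0; 0 0 0.001 0 0 0 0; 0 0 0.0007 0 0 0 0; 0 0 0.0007 0 0 0 0; 0 0 0.0007 0 0 0 0; 0 0 0 0 0 0 0")

```text
t: 40.95
tool_pos: [0.4562, -0.3154, 0.1444]
tcp_rot: [0.708, 0.706, 0.0, -0.0]
wrist_force: [0.2, 0.8, -0.0]
finger_gap: -0.0004
gripper_force: 0.0
```

servo_tool(series="0 0 0.0008 0 0 0 0; 0 0 0.0007 0 0 0 0; 0 0 0 0 0 0 0")

```text
t: 41.25
tool_pos: [0.4564, -0.3154, 0.1442]
tcp_rot: [0.708, 0.706, 0.0, -0.0]
wrist_force: [-2.9, 2.1, 9.4]
finger_gap: -0.0001
gripper_force: 5.0
```

servo_tool(series="0 0 0.0008 0 0 0 0; 0 0 0.0007 0 0 0 0; 0 0 0 0 0 0 0")

```text
t: 41.55
tool_pos: [0.4565, -0.3155, 0.1441]
tcp_rot: [0.708, 0.706, 0.001, 0.0]
wrist_force: [-5.6, 5.4, 21.8]
finger_gap: -0.0004
gripper_force: 10.7
```

servo_tool(series="0 0 0.0004 0 0 0 0; 0 0 0.0004 0 0 0 0; 0 0 0 0 0 0 0")

```text
t: 41.85
tool_pos: [0.4565, -0.3155, 0.144]
tcp_rot: [0.708, 0.706, 0.001, 0.0]
wrist_force: [-7.7, 7.0, 27.4]
finger_gap: 0.0
gripper_force: 13.8
```

servo_tool(series="0 0 -0.018 0 0 0 0; 0 0 -0.02 0 0 0 0; 0 0 -0.04 0 0 0 0; 0 0 -0.03 0 0 0 0; 0 0 0 0 0 0 0; 0 0 0 0 0 0 0; 0 0 0 0 0 0 0")

```text
t: 42.55
tool_pos: [0.4557, -0.3149, 0.2477]
tcp_rot: [0.708, 0.706, -0.0, -0.001]
wrist_force: [-0.3, 0.7, 0.4]
finger_gap: 0.0
gripper_force: 0.0
```

```bash
python3 -c "
from h import *
lidpose('p'); jar('p')"
```

```text
42.55 [ 0.4557 -0.3149  0.2477] [-0.3  0.7  0.4] 4.5040988540877684e-05
wrist slope [0.0007 0.0003] z 0.1334 6134 0.0005 circ 0.4561 -0.3502 0.0536
side slope [-0.0015  0.0027] z 0.1335 1207 0.0007 circ 0.4538 -0.3502 0.0542
jar p 1530 [ 4.544e-01 -3.493e-01 -4.000e-04 -2.000e-03]
```

```bash
python3 -c "
from h import *
print(manip.close_job())"
```

```text
the job is handed in; nothing more can be done
None
```

The job is handed in with the lid home by my measurements: level within about 0.003 rad, the flange within about 0.5 mm of its seated height and centred on the jar. The jar is upright, pressing peaked at about 27 N, and the tin, peg and teaspoon were never touched; the hand-in gave no verdict back.

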